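# Turn the chocolate warmer down to standby and set its pot on the trivet

### The arm

A 6-joint arm with a two-finger parallel gripper is mounted at the origin on the work surface. World frame = base frame: x ahead of the robot, y to its left, z up, the work surface at z = 0. Lengths are in m, angles in rad, forces in N, time in s.
With the tool pointing down it reaches from about 0.25 to 0.775 m from the base axis. Payload 4 kg.
Tool frame: the origin (TCP) lies at the very end of the fingers, on their centre line; the grasp point (between the pads) lies 19 mm behind it; z points along the fingers, y is the direction in which the jaws open and shut (so a half turn about z gives the same grasp; the last joint's range is limited). The gripper opens to 94 mm and grips with 3 to 60 N. Pads are 16 mm wide; open, the fingers measure 119 mm over their backs; the gripper's body (75 mm by 177 mm) begins 78 mm behind the grasp point.
Start: joints at [-1.293, 0.087, 1.371, -0, 1.684, -0.103], TCP at [0.204, -0.511, 0.206] pointing down, gripper open.
Joint ranges: [-3.1, 3.1], [-0.76, 2.03], [0.27, 2.55], [-1.08, 4.22], [0.17, 2.65], [-2.57, 2.57]. Speed limits (rad/s): [2.79, 2.79, 3.14, 3.14, 3.14, 3.14].

### API

Orientations are given as [roll, pitch, yaw] about the fixed x, y, z axes, in that order (R = Rz(yaw) Ry(pitch) Rx(roll)).
In Python, from bench import robot, snapshot, calibration gives the robot as it stands. The module is installed in compiled form; this text tells all that it offers.
- The arm moves only by the tool servo_tool, never from a script. Its argument "series" is text: rows parted by semicolons, each of 5 numbers parted by spaces: the closure, from -1 (fully open) to 1 (shut), then the shift along the tool's x, y, z in cm, then the turn about the tool's z in rad. A call has 1 to 20 rows; each row is the pose to reach, as a shift and turn from the pose commanded when the call began, along the tool's axes at that moment; what a row does not reach only later rows make up. A row lasts 1/12 s, in which the tool goes at most 41.7 mm and 7.16 degrees, less where a joint would pass 70% of its speed; a pose out of reach is approached as far as the arm can. A call with a gripper value outside its range is refused whole. The fingers move at their own pace and stop on an object; the grip force is fixed at half the most. Time passes only in rows, so rows that repeat a pose let the fingers close. It gives the time, the measured TCP pose, the force and the opening at its end, in the units of the state.
- robot.get_obs(): the state, without advancing time (a new reading comes with each control period).
- snapshot(name): name is "scene" or "top" or "wrist"; returns (picture, depth): 384x512x3 uint8, red, green, blue; 384x512 float32, m along the optical axis (not along the pixel's ray), 0 where there is no reading.
- calibration(name): a dict with "fx", "fy", "cx", "cy" (pixels), "rvec" (rotation vector, rad) and "tvec" (3), from world to camera coordinates, as OpenCV has them; the wrist camera has in their place "tool_from_camera" (4x4, takes a point from camera to tool coordinates, whose origin is the TCP and whose axes are the flange's). Camera axes: x right, y down, z forward; pixel columns grow to the right and rows downward; lengths in m; the calibration is good to about 2 mm. A picture is of the moment at which its call begins: read the wrist's pose just before it. calibration takes no time and is no camera call.
- robot.close_job(): hands the job in, once; it reports no verdict.
The state is a dict: "time": time; "joint_positions": joint angles; "qvel": joint speeds; "joint_torque": joint torques, N m; "tool_pos": TCP position; "ee_rot": TCP orientation; "wrist_force": force on the tool from outside, world axes, zero at the start; "wrist_torque": the same for the moment, N m; "width": finger opening in m.
Only numpy, scipy, OpenCV 4.12 (cv2) and the standard library are available. Lean on these libraries where they do the work, as an engineer would, in place of code of your own. Each camera call takes 0.05 s, during which the arm holds its last target. There are 200 camera calls.

### The job

The chocolate is melted. First slide the warmer's black heat control down its track until its white line stands level with the green standby pointer; only then lift the lidded pot off the warmer by its red arched handle and set it down, gently and upright, with its whole base on the round cork trivet, and let go. Do not drop or tip the pot, leave the heat control at the pointer, and leave everything else where it stands.

Things in the scene. Friction and masses are not known exactly. Their poses are not given: they have to be found in the camera images.
- warmer: White warmer, fixed, 280 (x) x 220 (y) mm, top 60 mm above the table. Origin: centre of its underside, z up. Round hot plate centred at x +50 mm, y 0: the pot stands on it, 64 mm above the table, in a 134 mm wide ring whose rim is 72 mm above the table (6 mm play round the pot). Control panel round x -100 mm: the slider's track runs there along y, from -60 to +60 mm.
- heat (a joint): Heat slider of the warmer, in m, 0 to 0.12: the grip stands at warmer y = value - 0.06; it grows towards warmer +y (hotter), and stays where it is left. Starts hot, above the pointer.
- heat_line (a point): Centre of the top of the black slider grip, 95.5 mm above the table, where its white index line is. The grip is 28 mm across the track (warmer x), 16 mm along the track (warmer y) and 34 mm tall; nothing stands beside it on the track, so fingers can go down on both sides of it along y. Friction about 1.5 N.
- pointer: Green standby pointer, 12 mm wide and 4 mm high, clipped on the panel at the near edge of the track (25 mm to the -x side of its centre line); fixed during a run, its place along the track varies. Its origin's y in the warmer's frame is the y where the white line must stand; its axes are parallel to the warmer's.
- pot: Steel pot with a lid that does not come off, 110 mm across at the base (116 mm at the lid, 131 mm over the handle's feet), lid top 108 mm high, 0.4 to 0.85 kg. Origin: centre of its underside; z up; the arched handle stands in its y-z plane.
- pot_handle (a point): Middle of the handle's red grip, 152 mm above the pot's underside: a level bar along the pot's y, 18 mm thick and 66 mm long, with 35 mm of free space between it and the lid. Pinch it from above across the bar (fingers closing along the pot's x).
- trivet: Round cork trivet, fixed to the table, 160 mm across and 10 mm thick, to one side of the warmer (left or right varies). Origin: centre of its underside.
- mould_a: Yellow chocolate mould, 275 x 135 x 24 mm, bystander, loose on the left of the table. Origin: centre of its underside.
- mould_b: Yellow chocolate mould, 275 x 135 x 24 mm, bystander, loose on the right of the table. Origin: centre of its underside.
- jar: Amber jar with white cap, 60 mm across, 85 mm tall, bystander, standing beyond the trivet. Origin: centre of its underside.
- spoon: Spoon with blue handle, 160 mm long, 20 mm high, bystander, lying on the robot's side of the trivet. Origin: under its middle.
Mind the look-alikes: they are no part of the job. Leave any turquoise look-alike of the pot alone.

How it is judged:
By the outcome, as a careful person would: the job done as asked, in the order asked, and still so for the second after the job is handed in, with the robot touching nothing.
It also fails if it takes over 53 s, if anything falls off the work surface, if the arm or the gripper's body presses on something with over 40 N, if the wrist force passes 120 N, or if a joint passes its speed limit or range.

## Working session

There is one attempt and no reset: what is moved stays moved. The work goes in short steps, Python scripts to look and compute and a tool call to move; the robot and the scene stay as the last step left them, time stands still between calls to the robot, and variables do not carry over. Pictures are saved under pics/ and viewed, about 8 in all and at most 12, crops included, and the job is handed in when it is done.

Besides the shell and the picture viewer there is one more tool, called after "Request:" as name(argument=value, ...) on one line, values as JSON. servo_tool: Moves the arm, as the interface text tells. Its arguments: {"type":"object","properties":{"series":{"type":"string"}},"required":["series"]}

```bash
mkdir -p pics; cat > h.py <<'E'
import numpy as np, cv2
from bench import robot, snapshot, calibration
from scipy.spatial.transform import Rotation as Ro
def save(n,p,s=1,crop=None):
    if crop: p=p[crop[1]:crop[3],crop[0]:crop[2]]
    p=cv2.resize(p,None,fx=s,fy=s,interpolation=cv2.INTER_NEAREST)
    cv2.imwrite('pics/'+n+'.png',p[:,:,::-1])
def cam(name,obs=None):
    c=calibration(name)
    if name=='wrist':
        T=np.array(c['tool_from_camera']);R0=Ro.from_euler('xyz',obs['ee_rot']).as_matrix()
        R=R0@T[:3,:3];t=R0@T[:3,3]+np.array(obs['tool_pos'])
    else:
        Rc=cv2.Rodrigues(np.array(c['rvec'],float))[0];R=Rc.T;t=-Rc.T@np.array(c['tvec'],float).ravel()
    return c,R,t
def ray(name,uv,z,obs=None):
    c,R,t=cam(name,obs);uv=np.atleast_2d(uv).astype(float)
    d=np.c_[(uv[:,0]-c['cx'])/c['fx'],(uv[:,1]-c['cy'])/c['fy'],np.ones(len(uv))]@R.T
    return t+d*((z-t[2])/d[:,2])[:,None]
def cloud(name,dep,obs=None):
    c,R,t=cam(name,obs);v,u=np.mgrid[:dep.shape[0],:dep.shape[1]]
    P=np.stack([(u-c['cx'])/c['fx']*dep,(v-c['cy'])/c['fy']*dep,dep],-1)
    return P@R.T+t
E
python3 - <<'E'
from h import *
o=robot.get_obs();print(o['time'],o['tool_pos'],o['ee_rot'],o['width'])
for n in('scene','top'):
    p,d=snapshot(n);np.savez(n,p=p,d=d);save(n,p,1.5);print(n,cam(n)[2])
E
```

```text
0.0 [ 0.2042536  -0.510067    0.20428546] [-3.13937375e+00 -2.21475380e-04  3.80857134e-01] 0.09387747952501169
scene [1.11050098 0.32629427 1.12215215]
top [0.30423704 0.00886966 1.51950289]
```

View pics/top.png

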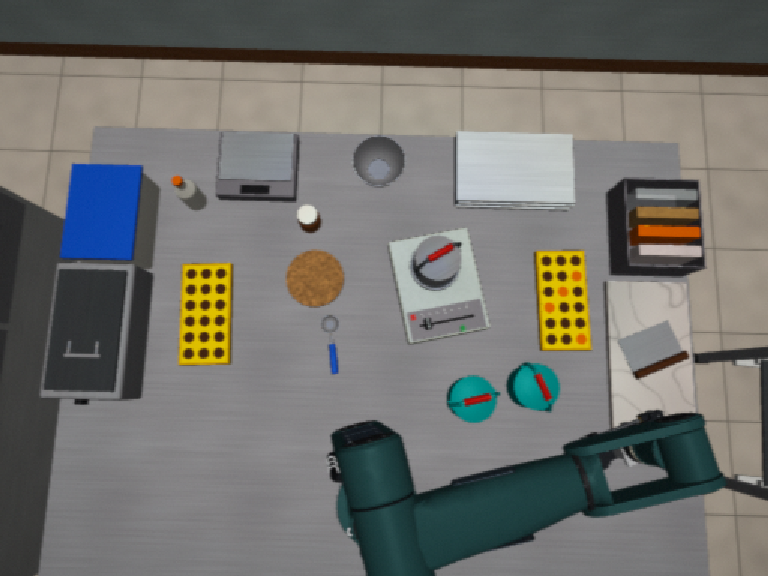

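View pics/scene.png

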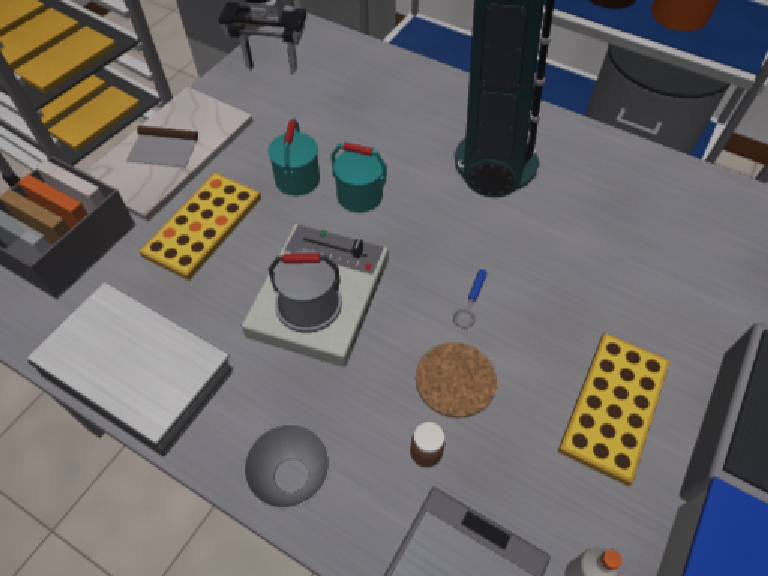

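The top view shows the steel pot on the warmer at (437,262) in the 1.5x picture. The slider grip is at (427,323), the green mark at (462,328), a red mark at (412,317) and the trivet at (315,278). There are two turquoise look-alikes, at (472,398) and (535,387). The steel pot with the red grip on the warmer is the one meant, and green is the pointer. I'll measure next.

```bash
python3 - <<'E'
from h import *
z=np.load('top.npz');p,d=z['p'],z['d']
save('crop',p,8,(255,148,330,232))
hsv=cv2.cvtColor(p,cv2.COLOR_RGB2HSV);P=cloud('top',d)
def blobs(m,lab,zz,mn=3):
    n,L,S,C=cv2.connectedComponentsWithStats(m.astype(np.uint8))
    for i in range(1,n):
        if S[i,4]>=mn:print(lab,C[i].round(1),S[i,4],ray('top',C[i],zz)[0].round(4))
roi=np.zeros(d.shape,bool);roi[148:232,255:330]=1
H,S,V=hsv[...,0],hsv[...,1],hsv[...,2]
blobs(roi&(H>45)&(H<75)&(S>100),'green',.064)
red=roi&((H<8)|(H>172))&(S>120)
blobs(red,'red(handle z)',.225)
v,u=np.nonzero(red&(np.arange(384)[:,None]<190));Q=ray('top',np.c_[u,v],.225)[:,:2]
w,E=np.linalg.eigh(np.cov((Q-Q.mean(0)).T));print('bar dir',np.degrees(np.arctan2(E[1,1],E[0,1])),'n',len(u))
r2=np.zeros_like(roi);r2[195:225,270:325]=1
blobs(r2&(V<45),'dark(z.0955)',.0955)
g=roi&(abs(P[...,2]-.0955)<.006);g[:195]=0;print('grip depth',P[g].mean(0) if g.any() else None,g.sum())
# warmer top by depth
m=(P[...,2]>.05)&(P[...,2]<.25);m[:148]=0;m[232:]=0;m[:,:255]=0;m[:,335:]=0
tm=roi&(abs(P[...,2]-.06)<.008)
pts=P[tm][:,:2].astype(np.float32);(c,s,a)=cv2.minAreaRect(pts*1000);print('warmer',c,s,a)
# trivet
t=(H>5)&(H<20)&(S>80);t[:,:180]=0;t[:,240:]=0;t[:160]=0;t[215:]=0
v,u=np.nonzero(t);print('trivet',ray('top',np.c_[u,v],.01).mean(0),len(u))
E
```

```text
green [308. 218.] 9 [ 0.4561 -0.2118  0.064 ]
red(handle z) [293.2 167.7] 83 [ 0.618  -0.1343  0.225 ]
red(handle z) [274.9 211.1] 8 [ 0.4603 -0.0714  0.225 ]
bar dir 122.18573039350117 n 83
dark(z.0955) [283. 216.] 6 [ 0.4579 -0.1109  0.0955]
grip depth [ 0.46170868 -0.11562318  0.09595097] 29
warmer (571.082275390625, -145.78907775878906) (280.6405029296875, 220.75823974609375) 12.64517879486084
trivet [0.5874759  0.18754907 0.01      ] 1137
```

View pics/crop.png

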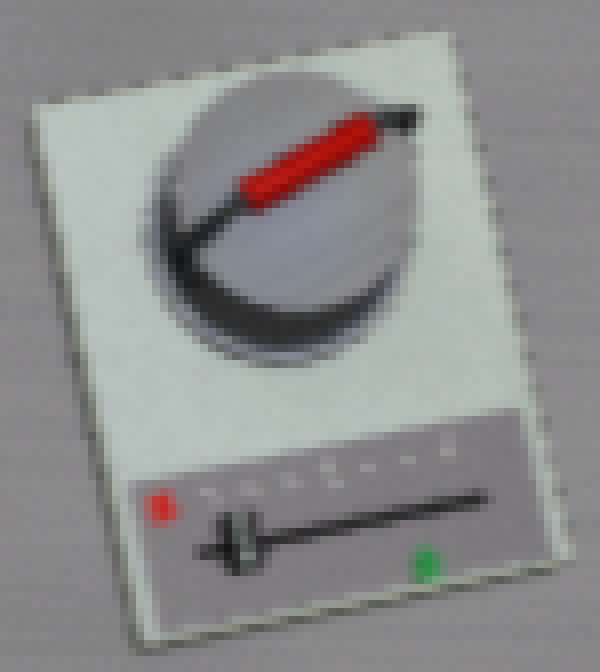

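The crop at 8x origin (255,148) confirms it: the grip is at (240,540), the green pointer at (425,565), and a red sticker at (160,507) marks the hot end. The steel pot has its red bar at (312,160). Warmer yaw is about 12.6°, and the slider has to travel about 92 mm towards warmer -y. Next I move above the grip at a safe height.

Request:
servo_tool(series="-1 0 0 -4 0; -1 0 0 -8 0; -1 0 0 -10 0; -1 3 -2 -10 0.05; -1 38.6 -27.1 -10 0.16; -1 38.6 -27.1 -10 0.16; -1 38.6 -27.1 -10 0.16; -1 38.6 -27.1 -10 0.16; -1 38.6 -27.1 -10 0.16; -1 38.6 -27.1 -10 0.16; -1 38.6 -27.1 -10 0.16; -1 38.6 -27.1 -10 0.16; -1 38.6 -27.1 -10 0.16; -1 38.6 -27.1 -10 0.16; -1 38.6 -27.1 -10 0.16; -1 38.6 -27.1 -10 0.16; -1 38.6 -27.1 -10 0.16; -1 38.6 -27.1 -10 0.16")

```text
time: 1.6
tool_pos: [0.4616, -0.1161, 0.3051]
ee_rot: [3.141, 0.001, 0.22]
wrist_force: [-0.3, -0.1, 0.7]
width: 0.0938
```

```bash
python3 - <<'E'
from h import *
o=robot.get_obs();p,d=snapshot('wrist');np.savez('w1',p=p,d=d,o=o);save('w1',p,1.5)
print(o['time'],o['tool_pos'],o['ee_rot'],o['wrist_force'])
hsv=cv2.cvtColor(p,cv2.COLOR_RGB2HSV);H,S=hsv[...,0],hsv[...,1]
P=cloud('wrist',d,o)
n,L,St,C=cv2.connectedComponentsWithStats(((H>45)&(H<75)&(S>100)).astype(np.uint8))
for i in range(1,n):
    if St[i,4]>20:print('green',C[i],St[i],np.median(P[L==i],0),ray('wrist',C[i],.064,o))
g=(abs(P[...,2]-.0955)<.004)&(np.hypot(P[...,0]-.4617,P[...,1]+.1156)<.04)
v,u=np.nonzero(g);print('grip',len(u));
if len(u):
    print(P[g].mean(0),(cv2.minAreaRect(P[g][:,:2].astype(np.float32)*1000)),u.min(),u.max(),v.min(),v.max())
E
```

```text
1.6 [ 0.46160539 -0.11609688  0.30510546] [3.14143943e+00 1.13171638e-03 2.20341344e-01] [-0.30087464 -0.13437779  0.71166487]
green [317.45333333 186.62666667] [314 181   8  11  75] [ 0.45554537 -0.21145775  0.06571785] [[ 0.45537641 -0.21201479  0.064     ]]
grip 244
[ 0.46269932 -0.11937352  0.096214  ] ((462.1100769042969, -119.58716583251953), (27.510576248168945, 14.722049713134766), 12.526174545288086) 251 262 162 182
```

View pics/w1.png

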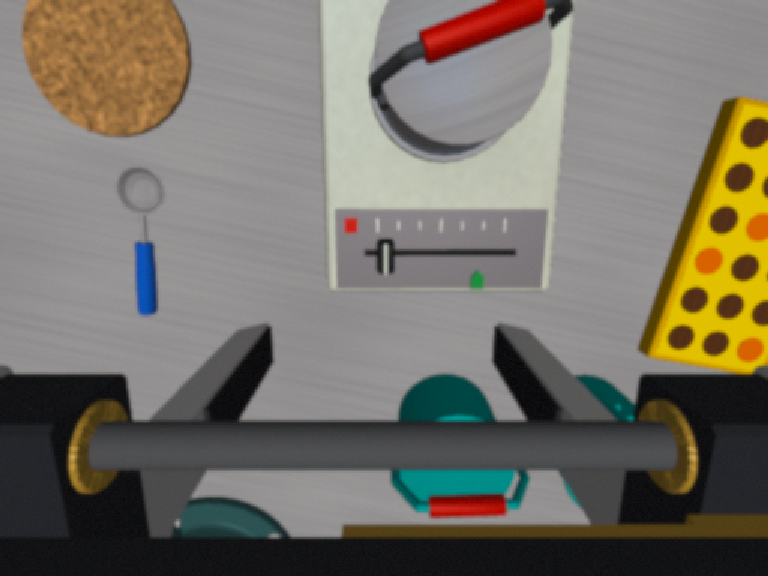

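The wrist view shows the grip's white line at (386,256) and the green pointer at (476,279) in the 1.5x picture. The remaining travel is about 89 mm along tool +y. Next I descend and grip.

Request:
servo_tool(series="-1 0 0.35 4 0; -1 0 0.35 8 0; -1 0 0.35 12 0; -1 0 0.35 16 0; -1 0 0.35 19 0; -1 0 0.35 21 0; -1 0 0.35 22.5 0; -1 0 0.35 23.2 0; -1 0 0.35 23.2 0; 0.5 0 0.35 23.2 0; 0.9 0 0.35 23.2 0; 0.9 0 0.35 23.2 0; 0.9 0 0.35 23.2 0; 0.9 0 0.35 23.2 0; 0.9 0 0.35 23.2 0; 0.9 0 0.35 23.2 0; 0.9 0 0.35 23.2 0; 0.9 0 0.35 23.2 0; 0.9 0 0.35 23.2 0; 0.9 0 0.35 23.2 0")

```text
time: 3.32
tool_pos: [0.4628, -0.1189, 0.0734]
ee_rot: [3.142, 0.0, 0.221]
wrist_force: [-0.1, 0.5, -0.2]
width: 0.024
```

Request:
servo_tool(series="0.9 0 0 0 0; 0.9 0 0 0 0; 0.9 0 0 0 0; 0.9 0 0 0 0; 0.9 0 0 0 0; 0.9 0 0 0 0")

```text
time: 3.82
tool_pos: [0.4628, -0.1189, 0.0734]
ee_rot: [-3.141, 0.0, 0.221]
wrist_force: [-0.6, -0.1, -0.3]
width: 0.0157
```

Request:
servo_tool(series="0.9 0 1 0 0; 0.9 0 2 0 0; 0.9 0 3 0 0; 0.9 0 4 0 0; 0.9 0 5 0 0; 0.9 0 6 0 0; 0.9 0 7 0 0; 0.9 0 8 0 0; 0.9 0 8.5 0 0; 0.9 0 8.9 0 0; 0.9 0 8.9 0 0; 0.9 0 8.9 0 0; 0.9 0 8.9 0 0")

```text
time: 4.9
tool_pos: [0.4825, -0.2063, 0.0735]
ee_rot: [3.14, -0.0, 0.221]
wrist_force: [2.2, -0.6, -2.0]
width: 0.0157
```

```bash
cat > m.py <<'E'
from h import *
import sys
o=robot.get_obs();p,d=snapshot('wrist');save(sys.argv[1],p,4,(210,110,380,230))
hsv=cv2.cvtColor(p,cv2.COLOR_RGB2HSV);H,S,V=cv2.split(hsv);P=cloud('wrist',d,o)
n,L,St,C=cv2.connectedComponentsWithStats(((H>45)&(H<75)&(S>100)).astype(np.uint8))
i=1+St[1:,4].argmax();a=ray('wrist',C[i],.064,o)[0];print('green',C[i],St[i],a)
g=(abs(P[...,2]-.0955)<.006)&(np.hypot(P[...,0]-a[0],P[...,1]-a[1])<.06)
v,u=np.nonzero(g)
if len(u):print('grip',u.min(),u.max(),v.min(),v.max(),cv2.minAreaRect(P[g][:,:2].astype(np.float32)*1000))
w=g&(V>150)&(S<60);v,u=np.nonzero(w)
if len(u):
    b=ray('wrist',(u.mean(),v.mean()),.0955,o)[0];print('line',u.mean(),v.mean(),b,'dy warmer mm',1000*(b-a)[:2]@np.array([-.2170,.9762]))
E
python3 m.py w2
```

```text
green [252.47863248 268.53846154] [245 264  17   9 117] [ 0.45013195 -0.21317252  0.064     ]
grip 219 290 217 267 ((483.7215576171875, -209.4983673095703), (29.4566593170166, 38.475643157958984), 27.333044052124023)
line 254.8008658008658 244.73593073593074 [ 0.48160915 -0.20771843  0.0955    ] dy warmer mm -1.5062767809960136
```

View pics/w2.png

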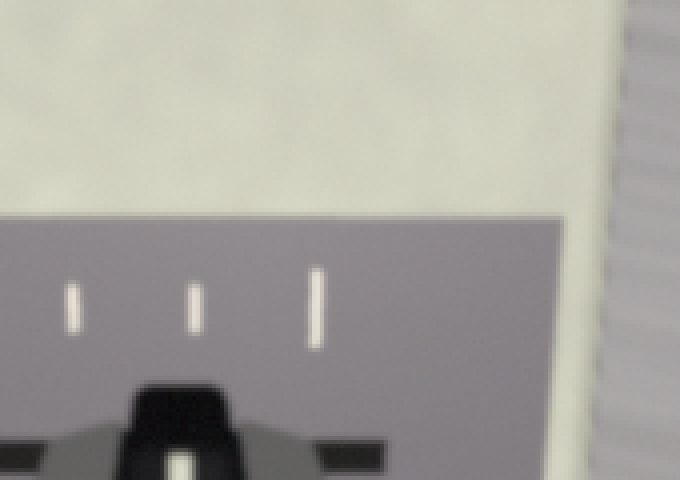

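The crop shows the grip between the fingers with the white line near u=255. The pointer is partly hidden, so I release, rise and check.

Request:
servo_tool(series="-1 0 0 0 0; -1 0 0 0 0; -1 0 0 0 0; -1 0 0 0 0; -1 0 0 0 0; -1 0 0 0 0; -1 0 0 0 0; -1 0 0 0 0; -1 0 0 -2 0; -1 0 0 -5 0; -1 0 0 -9 0; -1 0 0 -13 0; -1 0 0 -16 0; -1 0 0 -16 0; -1 0 0 -16 0")

```text
time: 6.2
tool_pos: [0.4834, -0.2064, 0.2362]
ee_rot: [3.138, -0.004, 0.221]
wrist_force: [0.0, -0.6, -0.3]
width: 0.0938
```

```bash
python3 m.py w3
```

```text
green [252.92045455 201.57954545] [249 196   9  11  88] [ 0.45474697 -0.21238059  0.064     ]
grip 247 260 172 197 ((481.9914245605469, -207.05328369140625), (28.386205673217773, 14.500890731811523), 12.475407600402832)
line 253.51063829787233 185.74468085106383 [ 0.481116   -0.20724066  0.0955    ] dy warmer mm -0.7044839571426925
```

View pics/w3.png

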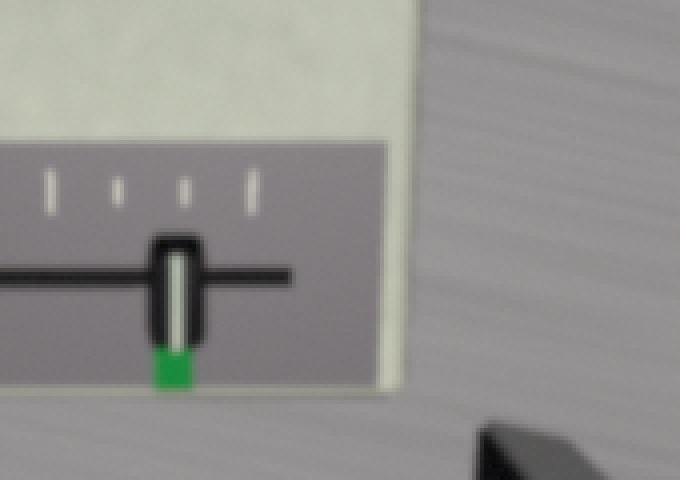

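The white line at (253.5,186) and the pointer at (252.9,202) agree to about 0.7 mm. Now I measure the pot's handle from the stored wrist view and a fresh one.

```bash
cat > hb.py <<'E'
from h import *
def bar(p,d,o,zr=(.19,.26)):
    hsv=cv2.cvtColor(p,cv2.COLOR_RGB2HSV);H,S,V=cv2.split(hsv);P=cloud('wrist',d,o)
    m=((H<8)|(H>172))&(S>120)&(P[...,2]>zr[0])&(P[...,2]<zr[1])
    n,L,St,C=cv2.connectedComponentsWithStats(m.astype(np.uint8));i=1+St[1:,4].argmax();m=L==i
    Q=P[m];zt=np.percentile(Q[:,2],95)
    r=cv2.minAreaRect(Q[:,:2].astype(np.float32)*1000)
    q=Q[:,:2]-Q[:,:2].mean(0);w,E=np.linalg.eigh(q.T@q)
    print('bar',St[i],'top',zt,'rect',r,'mean',Q.mean(0),'dir',np.degrees(np.arctan2(E[1,1],E[0,1]))%180)
E
python3 - <<'E'
from hb import *
z=np.load('w1.npz',allow_pickle=True);bar(z['p'],z['d'],z['o'].item())
o=robot.get_obs();p,d=snapshot('wrist');bar(p,d,o)
E
```

```text
bar [ 280    0   84   41 1764] top 0.22687575258147596 rect ((618.8174438476562, -136.73126220703125), (16.68583869934082, 67.74275970458984), 31.941987991333008) mean [ 0.61618819 -0.13481095  0.22453346] dir 119.73277616681833
bar [133   0  45  13 340] top 0.22476938991114706 rect ((599.7310180664062, -121.5281982421875), (5.668796062469482, 24.63650894165039), 17.53557014465332) mean [ 0.59953383 -0.11930718  0.22134243] dir 113.9023366566496
```

The bar centre is about (0.619,-0.136), direction 122°, top at 0.226. I go above it while turning.

Request:
servo_tool(series="-1 0 0 -4 -0.12; -1 0 0 -8 -0.24; -1 2 0 -10 -0.36; -1 4 -1 -10 -0.48; -1 6 -2 -10 -0.6; -1 8 -2 -10 -0.72; -1 10 -3 -10 -0.84; -1 12 -3.5 -10 -0.96; -1 14.8 -3.9 -10 -1.08; -1 14.8 -3.9 -10 -1.2; -1 14.8 -3.9 -10 -1.32; -1 14.8 -3.9 -10 -1.44; -1 14.8 -3.9 -10 -1.56; -1 14.8 -3.9 -10 -1.68; -1 14.8 -3.9 -10 -1.8; -1 14.8 -3.9 -10 -1.91; -1 14.8 -3.9 -10 -1.91; -1 14.8 -3.9 -10 -1.91; -1 14.8 -3.9 -10 -1.91")

```text
time: 7.88
tool_pos: [0.6179, -0.1353, 0.3318]
ee_rot: [-3.14, -0.002, 2.128]
wrist_force: [-0.8, -0.1, -0.3]
width: 0.094
```

```bash
python3 - <<'E'
from hb import *
o=robot.get_obs();p,d=snapshot('wrist');save('w4',p,1.5)
print(o['tool_pos'],o['ee_rot'])
try: bar(p,d,o)
except Exception as e: print(e)
E
```

```text
[ 0.61792322 -0.13528606  0.3317605 ] [-3.13960575e+00 -2.16013268e-03  2.12840732e+00]
bar [ 247  156   17   66 1047] top 0.22664676455101232 rect ((618.8642578125, -135.93165588378906), (16.136287689208984, 65.84464263916016), 32.410194396972656) mean [ 0.61827575 -0.13463232  0.22447242] dir 122.41582091034205
```

View pics/w4.png

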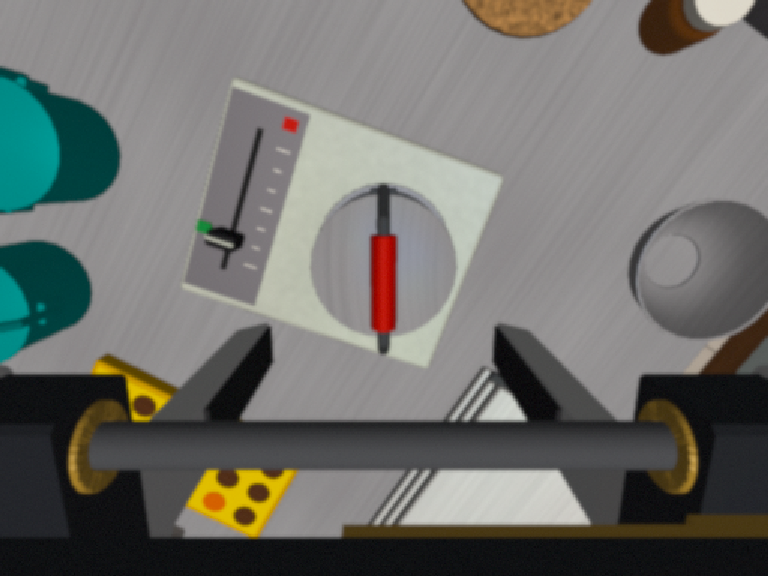

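The red bar at (383,283) is aligned and centred between the fingers within about 1 mm. I go down and pinch it.

Request:
servo_tool(series="-1 0 0 4 0; -1 0 0 7 0; -1 0 0 9.5 0; -1 0 0 11.5 0; -1 0 0 12.8 0; -1 0 0 13.4 0; -1 0 0 13.4 0; 0.9 0 0 13.4 0; 0.9 0 0 13.4 0; 0.9 0 0 13.4 0; 0.9 0 0 13.4 0; 0.9 0 0 13.4 0; 0.9 0 0 13.4 0; 0.9 0 0 13.4 0; 0.9 0 0 13.4 0; 0.9 0 0 13.4 0; 0.9 0 0 13.4 0; 0.9 0 0 13.4 0; 0.9 0 0 13.4 0; 0.9 0 0 13.4 0")

```text
time: 9.6
tool_pos: [0.6182, -0.1353, 0.1994]
ee_rot: [3.141, 0.0, 2.131]
wrist_force: [0.2, -0.1, 0.5]
width: 0.0173
```

Request:
servo_tool(series="0.9 0 0 0 0; 0.9 0 0 0 0; 0.9 0 0 0 0; 0.9 0 0 0 0; 0.9 0 0 0 0; 0.9 0 0 0 0; 0.9 0 0 0 0; 0.9 0 0 0 0")

```text
time: 10.27
tool_pos: [0.6182, -0.1353, 0.1994]
ee_rot: [3.142, 0.0, 2.131]
wrist_force: [0.5, 0.7, -1.3]
width: 0.0175
```

Request:
servo_tool(series="0.9 0 0 -0.2 0; 0.9 0 0 -0.5 0; 0.9 0 0 -1 0; 0.9 0 0 -1.5 0; 0.9 0 0 -2 0; 0.9 0 0 -2.5 0; 0.9 0 0 -3 0; 0.9 0 0 -3.5 0; 0.9 0 0 -4 0; 0.9 0 0 -4.5 0; 0.9 0 0 -5 0; 0.9 0 0 -5.5 0; 0.9 0 0 -6 0; 0.9 0 0 -6.5 0; 0.9 0 0 -7 0; 0.9 0 0 -7 0; 0.9 0 0 -7 0")

```text
time: 11.68
tool_pos: [0.6184, -0.1354, 0.27]
ee_rot: [3.141, 0.001, 2.131]
wrist_force: [0.6, 0.2, -4.3]
width: 0.0171
```

```bash
python3 - <<'E'
from hb import *
o=robot.get_obs();p,d=snapshot('wrist');print(o['tool_pos'],o['ee_rot'],o['width'],o['wrist_force'])
bar(p,d,o,(.25,.33))
def disc(n,p,d,P,lo=None):
    hsv=cv2.cvtColor(p,cv2.COLOR_RGB2HSV);H,S,V=cv2.split(hsv)
    m=(H>5)&(H<20)&(S>70)&(abs(P[...,2]-.01)<.012)&(np.hypot(P[...,0]-.5875,P[...,1]-.1875)<.11)
    c=max(cv2.findContours(m.astype(np.uint8),0,1)[0],key=cv2.contourArea)[:,0]
    X=ray(n,c,.010,o)[:,:2]
    print(n,cv2.minEnclosingCircle(X.astype(np.float32)*1000),cv2.fitEllipse(X.astype(np.float32)*1000))
for n in('top','scene'):
    z=np.load(n+'.npz');disc(n,z['p'],z['d'],cloud(n,z['d']))
p,d=snapshot('scene');save('s2',p,1.5)
E
```

```text
[ 0.61837582 -0.13543277  0.27004951] [3.14095398e+00 9.15120387e-04 2.13080805e+00] 0.01709893564581925 [ 0.5564463   0.23372753 -4.30694168]
bar [ 238  184   34   97 2926] top 0.29729753166775574 rect ((617.0780639648438, -132.96986389160156), (18.280235290527344, 58.57159423828125), 32.229042053222656) mean [ 0.61560618 -0.13078163  0.2949604 ] dir 122.08032512942489
top ((588.1497192382812, 187.72506713867188), 79.81519317626953) ((588.1383056640625, 187.71536254882812), (154.1219482421875, 156.0138702392578), 133.62124633789062)
scene ((588.7718505859375, 188.7629852294922), 79.78936004638672) ((588.7156982421875, 189.16590881347656), (155.5190887451172, 156.70420837402344), 93.37618255615234)
```

View pics/s2.png

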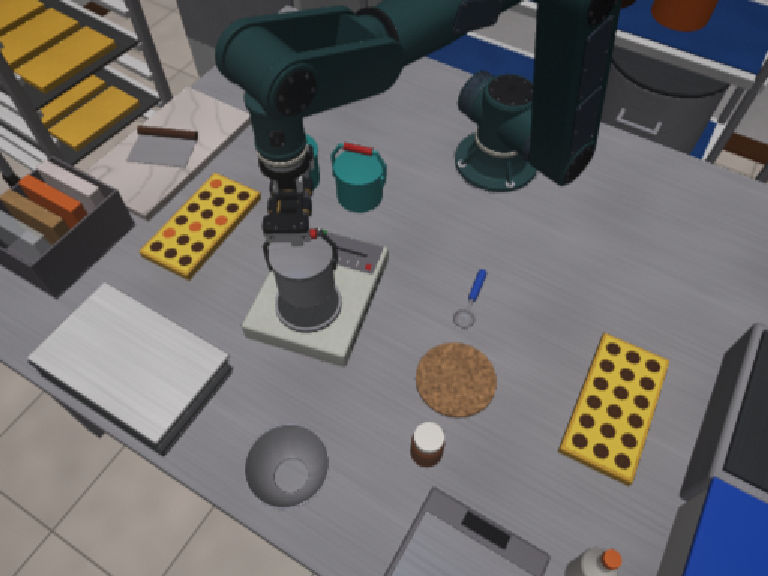

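The pot (at (305,280)) is lifted upright, weighing about 4.3 N. The trivet centre is (0.588,0.188), with top and scene agreeing to about 1 mm. I carry it over in smooth steps.

Request:
servo_tool(series="0.9 0.15 0.1 0 0; 0.9 0.6 0.3 0 0; 0.9 1.5 0.7 0 0; 0.9 2.6 1.3 0 0; 0.9 4.1 2.1 0 0; 0.9 5.8 2.9 0 0; 0.9 7.5 3.8 0 0; 0.9 9.3 4.7 0 0; 0.9 11 5.6 0 0; 0.9 12.8 6.5 0 0; 0.9 14.5 7.4 0 0; 0.9 16.2 8.2 0 0; 0.9 18 9.1 0 0; 0.9 19.7 10 0 0; 0.9 21.5 10.9 0 0; 0.9 23.2 11.8 0 0; 0.9 24.9 12.6 0 0; 0.9 26.4 13.4 0 0; 0.9 27.6 14 0 0; 0.9 28.4 14.4 0 0")

```text
time: 13.45
tool_pos: [0.5884, 0.1843, 0.2696]
ee_rot: [3.141, -0.001, 2.133]
wrist_force: [-0.4, 0.2, -5.7]
width: 0.0174
```

Request:
servo_tool(series="0.9 0.4 0.2 0 0; 0.9 0.6 0.3 0 0; 0.9 0.6 0.3 0 0; 0.9 0.6 0.3 0 0; 0.9 0.6 0.3 0.3 0; 0.9 0.6 0.3 1 0; 0.9 0.6 0.3 2 0; 0.9 0.6 0.3 3 0; 0.9 0.6 0.3 4 0; 0.9 0.6 0.3 5 0; 0.9 0.6 0.3 6 0; 0.9 0.6 0.3 7 0; 0.9 0.6 0.3 8 0; 0.9 0.6 0.3 9 0; 0.9 0.6 0.3 9.7 0; 0.9 0.6 0.3 10 0; 0.9 0.6 0.3 10 0; 0.9 0.6 0.3 10 0; 0.9 0.6 0.3 10 0")

```text
time: 15.03
tool_pos: [0.5892, 0.1885, 0.1704]
ee_rot: [3.14, 0.001, 2.131]
wrist_force: [0.6, 0.5, -4.6]
width: 0.0174
```

```bash
python3 - <<'E'
from hb import *
o=robot.get_obs();print(o['time'],o['tool_pos'],o['ee_rot'],o['width'],o['wrist_force'])
p,d=snapshot('scene');save('s3',p,3,(200,130,400,310))
E
```

```text
15.0333 [0.58917692 0.1885295  0.1704034 ] [3.13995903e+00 7.11641128e-04 2.13075609e+00] 0.0174084722378799 [ 0.6473833   0.47026902 -4.63520383]
```

View pics/s3.png

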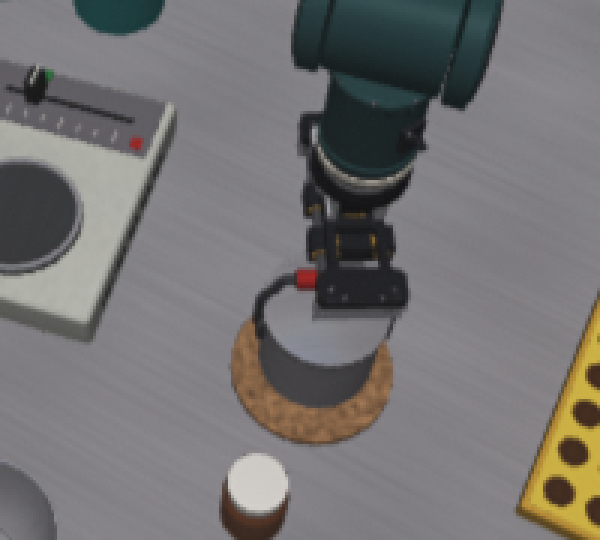

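The pot hangs upright over the trivet, with the cork rim showing all round. The base is about 25 mm above the cork, so I lower it slowly.

Request:
servo_tool(series="0.9 0 0 0.4 0; 0.9 0 0 0.8 0; 0.9 0 0 1.2 0; 0.9 0 0 1.5 0; 0.9 0 0 1.8 0; 0.9 0 0 2 0; 0.9 0 0 2.1 0; 0.9 0 0 2.2 0; 0.9 0 0 2.3 0; 0.9 0 0 2.35 0; 0.9 0 0 2.4 0; 0.9 0 0 2.4 0; 0.9 0 0 2.4 0")

```text
time: 16.17
tool_pos: [0.5887, 0.1884, 0.1456]
ee_rot: [3.141, 0.0, 2.131]
wrist_force: [0.2, -0.6, -4.8]
width: 0.0173
```

Request:
servo_tool(series="0.9 0 0 0.05 0; 0.9 0 0 0.1 0; 0.9 0 0 0.1 0; 0.9 0 0 0.1 0")

```text
time: 16.5
tool_pos: [0.5889, 0.1884, 0.1454]
ee_rot: [3.141, 0.001, 2.131]
wrist_force: [-1.1, -0.6, -0.6]
width: 0.0168
```

The wrist load has fallen from -4.8 to -0.6 N, so the pot is standing. I release and retreat.

Request:
servo_tool(series="0.3 0 0 0 0; -0.2 0 0 0 0; -1 0 0 0 0; -1 0 0 0 0; -1 0 0 0 0; -1 0 0 0 0; -1 0 0 0 0; -1 0 0 0 0; -1 0 0 0 0; -1 0 0 -0.5 0; -1 0 0 -2 0; -1 0 0 -4 0; -1 0 0 -7 0; -1 0 0 -10 0; -1 0 0 -14 0; -1 0 0 -17 0; -1 0 0 -17 0; -1 0 0 -17 0")

```text
time: 18.0
tool_pos: [0.5895, 0.1886, 0.3179]
ee_rot: [3.135, 0.002, 2.131]
wrist_force: [0.0, -0.1, 0.6]
width: 0.094
```

```bash
python3 - <<'E'
from hb import *
o=robot.get_obs();print(o['time'],o['tool_pos'],o['width'],o['wrist_force'])
p,d=snapshot('wrist');bar(p,d,o,(.14,.19))
p,d=snapshot('scene');save('s4',p,1.5)
E
```

```text
18.0 [0.58952958 0.18864784 0.31793778] 0.09399615529981248 [ 0.01201721 -0.12662834  0.59633948]
bar [246 151  15  59 822] top 0.17276010479221554 rect ((589.9268188476562, 187.05821228027344), (15.811057090759277, 67.61137390136719), 32.3740348815918) mean [0.58894457 0.18910086 0.17053253] dir 122.49778917170053
```

View pics/s4.png

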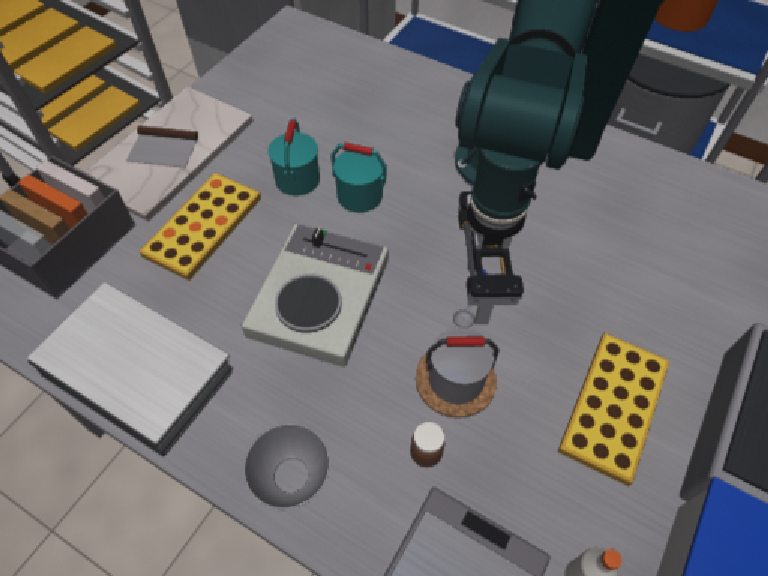

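The pot stands upright on the trivet at (458,375), and the slider is at the green pointer at (318,236). The bystanders look unmoved and the gripper is clear. The handle top at 0.173 m matches the expected 0.171 m. I'm handing the job in.

```bash
python3 -c "
from bench import robot
print(robot.close_job())"
```

```text
the job is handed in; nothing more can be done
None
```

The job is done and handed in at about 18 s, well inside the 53 s limit. I slid the heat control down to the green pointer first. Then I lifted the steel pot by its red handle, set it on the cork trivet, let go and backed off.

Last checks:
- **Heat control:** the white line stood within about 0.7 mm of the pointer when I measured it after letting go. It still looked level in the final picture.
- **Pot position:** the handle is about 2 mm from the trivet's centre, against roughly 25 mm of margin. The scene picture taken just before lowering showed cork all round the base.
- **Pot upright:** the handle's height read 0.173 m against 0.171 m expected, and the wrist load dropped from 4.8 N to 0.6 N before I released.
- **Bystanders:** the moulds, jar and both turquoise pots look unmoved in the final picture. The spoon's handle was partly hidden by the gripper, but nothing came near it.

No check failed. One earlier slider reading was 1.5 mm off, taken while the fingers still gripped it and the pointer was partly hidden. The clear view afterwards gave the 0.7 mm.

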